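Set a scored acrylic sheet over the board's edge for snapping

ROBOT

A 7-joint arm with a two-finger parallel gripper is mounted at the origin on a cart in front of the work surface, level with it; the furniture and walls round the work are solid. World frame = base frame: x ahead of the robot, y to its left, z up, the work surface at z = 0. Lengths are in m, angles in rad, forces in N, time in s.
With the tool pointing down it reaches from about 0.4 to 0.85 m from the base axis. Payload 4.5 kg.
Tool frame: the origin (TCP) lies where the fingers leave the gripper's body, on its centre line; the fingertips stand ahead of it and the grasp point (between the pads) lies 45 mm ahead of it (tip_reach is the z of the fingertips in the tool frame, in m); z points along the fingers, y is the line along which they close (so a half turn about z gives the same grasp; the last joint's range is limited). The gripper opens to 88 mm and grips with 3 to 60 N. Pads are 18 mm wide; open, the fingers measure 123 mm over their backs; the gripper's body (75 mm by 187 mm) begins 45 mm behind the grasp point.
Start: joints at [1.217, 0.689, -0.195, 1.565, 0.157, 0.902, -0.215], TCP at [0.236, -0.579, 0.303] pointing down, gripper open.
Joint ranges: [-3.01, 3.01], [-0.46, 2.08], [-1.47, 1.51], [0.13, 2.56], [-1, 4.14], [0.04, 2.09], [-2.66, 2.66]. Speed limits (rad/s): [2.57, 2.57, 3.14, 3.14, 3.14, 3.14, 3.14].

INTERFACE

Orientations are given as a rotation vector (axis times angle).
In Python, from workcell import * gives the robot as it stands.
- The arm moves only by the tool move_arm, never from a script. Its argument "steps" is one flat list of numbers, 7 for each row, row after row: the turn, a rotation vector about the tool's x, y, z in degrees, then the shift along the tool's x, y, z in mm, then the finger opening in mm, from 0 to 88.1. In form: [wx, wy, wz, dx, dy, dz, gripper, wx, wy, wz, dx, dy, dz, gripper, ...]. A call has 1 to 5 rows; each row shifts and turns the commanded pose from where the row before left it, along the tool's axes as they then stand; what a row does not reach is not made up. A row lasts 1/12 s, in which the tool goes at most 41.7 mm and 7.16 degrees, less where a joint would pass 70% of its speed; a pose out of reach is approached as far as the arm can. A call is refused whole if a number of a shift passes 41.7 or a number of a turn 7.16, either way. A call with a gripper value outside its range is refused whole. The fingers move at their own pace and stop on an object; "grip_force" is the grip in N (left out, the last holds). Time passes only in rows, so rows that do not move let the fingers close. It gives the time, the measured TCP pose, the force, the opening and the grip force at its end, in the units of the state.
- read_state(): the state, without advancing time (a new reading comes with each control period).
- read_camera(name): name is "side" or "top" or "wrist"; returns a dict with "img" (480x640x3 uint8, red, green, blue), "range_z" (480x640 float32, m along the optical axis (not along the pixel's ray), 0 where there is no reading), "camera_matrix" (3x3 intrinsics, pixels), "position" and "rotation" of the camera in the world; the wrist camera has in their place "mount" (4x4, takes a point from camera to tool coordinates, whose origin is the TCP and whose axes are the flange's). Camera axes: x right, y up, looking along -z (the intrinsics and any distortion apply to the point x, -y, -z); pixel columns grow to the right and rows downward; lengths in m; the calibration is good to about 2 mm. A picture is of the moment at which its call begins: read the wrist's pose just before it.
- finish_job(): hands the job in; it is judged then, once.
The state is a dict: "clock": time; "q": joint angles; "dq": joint speeds; "joint_torque": joint torques, N m; "ee_pos": TCP position; "tcp_rot": TCP orientation; "contact_force": force on the tool from outside, world axes, zero at the start; "torque": the same for the moment, N m; "gripper_width": opening from 0.0 (shut) to 1.0 (fully open); "gripper_force": force on a finger pad.
Only numpy, scipy, OpenCV 4.12 (cv2) and the standard library are available. Lean on these libraries where they do the work, as an engineer would, in place of code of your own. Each camera call takes 0.05 s, during which the arm holds its last target. There are 200 camera calls.

TASK

The black acrylic sheet on the plywood snapping board is scored across, ready for its end strip to be snapped off. Without gripping or lifting it, push the sheet along the board with your fingertips until that strip hangs out over the board's metal front edge and the pale score line lies right along that edge over its whole length, then let go of it. Leave the roll of tape, the amber screwdriver and the glass valve where they are.

Things in the scene. Friction and masses are not known exactly. Their poses are not given: they have to be found in the camera images.
- board: plywood board, 170 mm long (its own x), 124 mm wide (y), 20 mm high, fixed to the sill, its top level and flat. Origin at the centre of its underside; x points away from the front edge. A 10 mm aluminium strip, flush with the top, edges its front (-x) end, which faces the robot to within 9 degrees. It lies left of the bench vice or right of the morse key
- board_edge (a point): middle of the board's front top edge, the edge the score line must be brought to (x = -85 mm, z = 20 mm in the board's frame). Same axes as the board: x points from the edge back over the board, and the edge runs straight along y through this point. In front of the edge (-x) there is nothing down to the sill, 20 mm lower
- sheet: flat black acrylic sheet, 96 mm long (its own x), 100 mm wide (y), 6 mm thick, 0.08 kg, loose on top of the board (underside 20 mm above the sill), at first wholly on it, at least 15 mm from its back end; slides under about 0.5 N. Origin at the centre of its underside. The scored strip is its -x end, toward the board's front edge, at first up to 9 degrees out of square. Two pale screw holes at the +x end
- score_left (a point): left (+y) end of the pale score line on the sheet's top face. The line runs straight across the sheet's width, 25 mm from its -x end (at x = -23 mm, y = +50 mm, z = 6 mm in the sheet's frame)
- score_right (a point): right (-y) end of the same score line (x = -23 mm, y = -50 mm, z = 6 mm in the sheet's frame)
- tape_roll: roll of blue insulating tape lying flat, 64 mm across, 18 mm high, origin at the centre of its underside; loose, stays where it is. It lies on the side of the sill where the board is not
- amber_driver: screwdriver with amber handle, 160 mm long, 18 mm thick, lying on the right part of the sill, origin about its middle; loose, stays where it is
- glass_valve: small glass radio valve standing upright, 22 mm across, 56 mm high, on the right part of the sill, between the screwdriver and the place right of the morse key (board or tape roll), origin at the centre of its underside; loose, stays where it is

How it is judged:
At the end, for the whole second after the job is handed in: The sheet lies flat and still on the board with its scored strip hanging over the front edge: both ends of the score line are within 6 mm of the edge, measured square to it. The tape, screwdriver and valve are within 15 mm of where they stood (x of score_left in the frame of board_edge between -0.006 and 0.006 m and x of score_right in the frame of board_edge between -0.006 and 0.006 m and height (world z) of sheet between 0.017 and 0.023 m and angle between sheet's own z axis and vertical below 0.05 rad and linear speed of sheet below 0.01 m/s and angular speed of sheet below 0.05 rad/s and distance of each of tape_roll, amber_driver, glass_valve from where it was at the start of the episode below 0.015 m); the robot touches nothing.
It fails at once if the sheet is lifted more than 8 mm off the board (height (world z) of sheet above 0.028 m).
It fails at once if the sheet is tipped up more than 10 degrees (angle between sheet's own z axis and vertical above 0.175 rad).
It fails at once if the roll of tape is moved more than 15 mm (distance of tape_roll from where it was at the start of the episode above 0.015 m).
It fails at once if the amber screwdriver is moved more than 15 mm (distance of amber_driver from where it was at the start of the episode above 0.015 m).
It fails at once if the glass valve is moved more than 15 mm (distance of glass_valve from where it was at the start of the episode above 0.015 m).
It also fails if it takes over 42 s, if anything falls off the work surface, if the arm or the gripper's body presses on something with over 40 N, if the wrist force passes 120 N, or if a joint passes its speed limit or range.

## Working session

There is one attempt and no reset: what is moved stays moved. The work goes in short steps, Python scripts to look and compute and a tool call to move; the robot and the scene stay as the last step left them, time stands still between calls to the robot, and variables do not carry over. Pictures are saved under pics/ and viewed, at most 10 in all, crops included, and the job is handed in when it is done.

Besides the shell and the picture viewer there is one more tool, called after "Request:" by a JSON object that holds its "fn" and its "kwargs". move_arm: Moves the arm, as the interface text tells. Its arguments: {"type":"object","properties":{"steps":{"type":"array"},"grip_force":{"type":"number"}},"required":["steps"]}

```bash
mkdir -p pics; cat > h.py <<'E'
from workcell import *
import numpy as np, cv2
from scipy.spatial.transform import Rotation as R
def look(n,f=None):
    s=read_state(); c=read_camera(n)
    if n=='wrist':
        M=np.array(c['mount']); Rt=R.from_rotvec(s['tcp_rot']).as_matrix()
        c['rotation']=Rt@M[:3,:3]; c['position']=Rt@M[:3,3]+s['ee_pos']
    c['rotation']=np.array(c['rotation'])
    if c['rotation'].ndim==1: c['rotation']=R.from_rotvec(c['rotation']).as_matrix()
    if f: cv2.imwrite(f,c['img'][:,:,::-1])
    return c
def ray(c,u,v):
    K=np.array(c['camera_matrix']); d=np.array([(u-K[0,2])/K[0,0],-(v-K[1,2])/K[1,1],-1])
    return c['rotation']@d
def at_z(c,u,v,z):
    d=ray(c,u,v); p=np.array(c['position']); return p+d*(z-p[2])/d[2]
def at_d(c,u,v):
    return np.array(c['position'])+ray(c,u,v)*c['range_z'][int(v),int(u)]
E
python3 - <<'E'
from h import *
import pickle
o={}
for n in ['top','side']:
    c=look(n,f'pics/{n}0.png'); o[n]=c
    print(n,[k for k in c],c['position'],c['camera_matrix'],c['rotation'])
pickle.dump(o,open('c0.pkl','wb'))
s=read_state();print(s)
E
```

```text
top ['img', 'range_z', 'camera_matrix', 'position', 'rotation'] [ 0.22776949 -0.03851074  1.65357878] [[573.91271029   0.         316.1618599 ]
 [  0.         573.91271029 231.93187023]
 [  0.           0.           1.        ]] [[ 1.84598327e-03  9.90187859e-01 -1.39730438e-01]
 [-9.99961420e-01  6.27813201e-04 -8.76157734e-03]
 [-8.58788290e-03  1.39741221e-01  9.90150817e-01]]
side ['img', 'range_z', 'camera_matrix', 'position', 'rotation'] [-0.2118747  -1.09333375  0.56479867] [[601.93330832   0.         312.40498666]
 [  0.         601.93330832 242.72002824]
 [  0.           0.           1.        ]] [[ 0.84471674  0.19573048 -0.49813975]
 [-0.53518658  0.3182589  -0.78248744]
 [ 0.00538076  0.92757795  0.37359095]]
{'clock': 0.1, 'q': array([ 1.2167841 ,  0.68988543, -0.19453853,  1.56623269,  0.15728028,
        0.90248325, -0.21507779]), 'dq': array([ 0.00124266, -0.00102964,  0.00115044, -0.00321157, -0.00162556,
        0.00160437,  0.00110367]), 'joint_torque': array([-3.28332222e-03, -5.28494132e+01, -1.27145424e+00, -1.53836972e+01,
       -5.25434338e-02,  1.96038200e-03,  3.79431935e-05]), 'ee_pos': array([ 0.23615967, -0.57817192,  0.30200172]), 'tcp_rot': array([-3.08114624e+00, -6.05214842e-01,  6.28343146e-04]), 'contact_force': array([-0.15395277,  0.08040228,  0.43380983]), 'torque': array([-0.00445092, -0.01570387, -0.0119236 ]), 'gripper_force': 0.0, 'gripper_width': 1.0015313595648512}
```

View pics/top0.png

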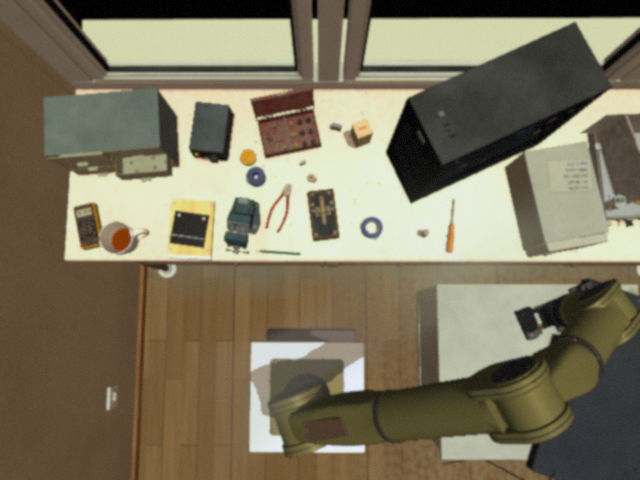

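View pics/side0.png

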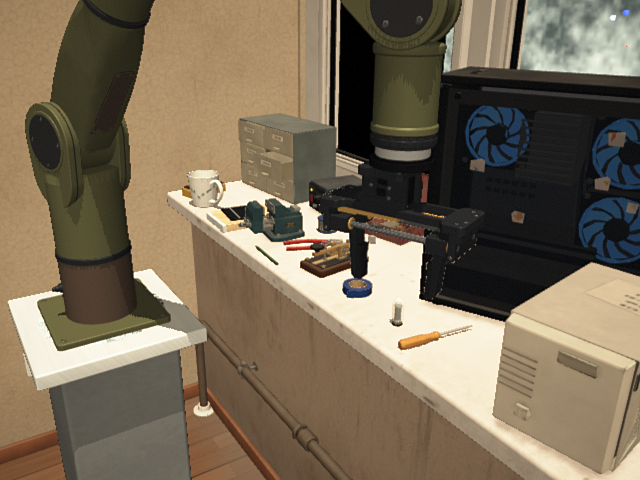

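The top view shows the board at about (192,228), left of the vice. The sheet on it is black, with its screw holes on the far side and its score line towards the robot. The mug is at (122,238), the tape at (371,227), the valve at (423,233) and the driver at (451,230).

```bash
python3 - <<'E'
from h import *
import pickle
o=pickle.load(open('c0.pkl','rb'));c=o['top']
im=c['img'][185:270,150:270,::-1]
cv2.imwrite('pics/crop0.png',cv2.resize(im,None,fx=6.6,fy=6.6,interpolation=cv2.INTER_CUBIC))
for n,u,v in [('board',192,228),('mug',122,238),('vice',240,220),('mugtop',122,230),('counterfront',192,262),('tape',371,227),('valve',423,233)]:
    print(n,at_d(c,u,v).round(3))
s=read_state();print(R.from_rotvec(s['tcp_rot']).as_matrix().round(3)); print([k for k in dir() if 'tip' in k.lower()])
try: print(tip_reach)
except Exception as e: print(e)
E
```

```text
board [0.468 0.331 0.032]
mug [0.439 0.531 0.03 ]
vice [0.482 0.186 0.089]
mugtop [0.462 0.532 0.032]
counterfront [ 0.409  0.429 -0.413]
tape [ 0.476 -0.183  0.001]
valve [ 0.452 -0.327  0.042]
[[ 0.926  0.378 -0.001]
 [ 0.378 -0.926  0.001]
 [-0.    -0.002 -1.   ]]
['tip_reach']
0.064
```

View pics/crop0.png

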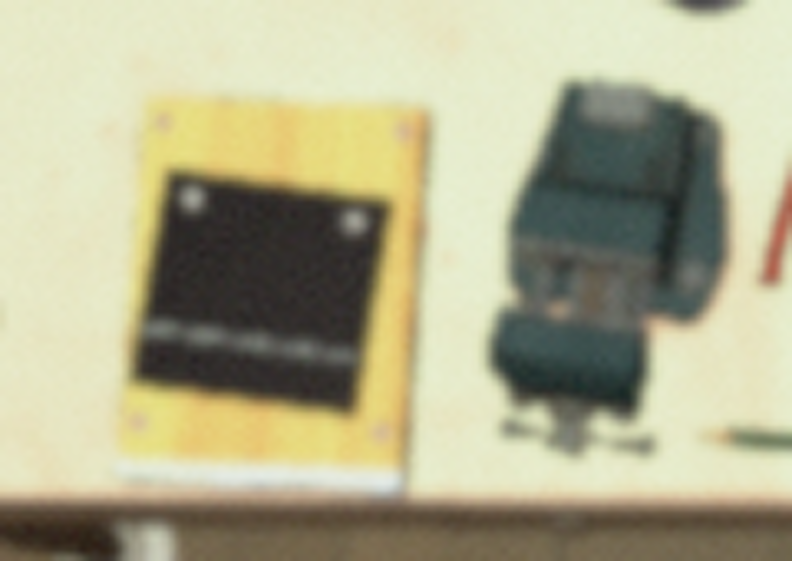

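The crop shows the sheet turned clockwise on the board. Its score line runs from (143,328) to (355,355). The board's front edge runs from (118,487) to (405,492), and the vice's left side is at about x=490.

```bash
python3 - <<'E'
from h import *
import pickle
o=pickle.load(open('c0.pkl','rb'));c=o['top']
f=lambda x,y,z: at_z(c,(x+.5)/6.6+149.5,(y+.5)/6.6+184.5,z).round(4)
for n,x,y,z in [('edgeL',118,485,.02),('edgeR',405,491,.02),('backR',427,106,.02),('backL',150,98,.02),('shBL',170,172,.026),('shBR',390,203,.026),('shFL',135,380,.026),('shFR',353,410,.026),('scL',143,328,.026),('scR',355,355,.026),('viceL',492,340,.06),('viceL2',512,230,.08)]:
    print(n,f(x,y,z))
for u,v in [(410,195),(395,150),(420,100),(520,165),(530,240),(165,165)]: print(u,v,at_d(c,u,v).round(3))
E
```

```text
edgeL [0.3825 0.4015 0.02  ]
edgeR [0.38   0.2768 0.02  ]
backR [0.5498 0.2718 0.02  ]
backL [0.5534 0.3939 0.02  ]
shBL [0.5193 0.3824 0.026 ]
shBR [0.5055 0.2856 0.026 ]
shFL [0.4276 0.3943 0.026 ]
shFR [0.4146 0.2991 0.026 ]
scL [0.4504 0.3916 0.026 ]
scR [0.4386 0.299  0.026 ]
viceL [0.4407 0.2338 0.06  ]
viceL2 [0.4848 0.2231 0.08  ]
410 195 [ 0.56  -0.291  0.049]
395 150 [ 0.669 -0.24   0.129]
420 100 [ 0.69  -0.255  0.448]
520 165 [ 0.63  -0.583  0.116]
530 240 [ 0.428 -0.616  0.075]
165 165 [0.641 0.403 0.078]
```

Request:
{"fn": "move_arm", "kwargs": {"steps": [0,0,0,28,-29,0,40,0,0,0,28,-29,0,40,0,0,0,28,-29,0,40,0,0,0,28,-29,0,40,0,0,0,28,-29,0,40]}}

```text
clock: 0.52
ee_pos: [0.3113, -0.3895, 0.3025]
tcp_rot: [-3.082, -0.604, 0.0]
contact_force: [0.7, -0.8, -0.6]
gripper_width: 0.641
gripper_force: 0.0
```

Request:
{"fn": "move_arm", "kwargs": {"steps": [0,0,0,28,-29,0,40,0,0,0,28,-29,0,40,0,0,0,28,-29,0,40,0,0,0,28,-29,0,40,0,0,0,28,-29,0,40]}}

```text
clock: 0.93
ee_pos: [0.3861, -0.2024, 0.3027]
tcp_rot: [-3.083, -0.605, 0.0]
contact_force: [0.4, 0.3, 0.0]
gripper_width: 0.454
gripper_force: 0.0
```

Request:
{"fn": "move_arm", "kwargs": {"steps": [0,0,0,28,-29,0,40,0,0,0,28,-29,0,40,0,0,0,28,-29,0,40,0,0,0,28,-29,0,40,0,0,0,28,-29,0,40]}}

```text
clock: 1.35
ee_pos: [0.4608, -0.0151, 0.3026]
tcp_rot: [3.083, 0.606, -0.001]
contact_force: [1.6, -0.4, 0.0]
gripper_width: 0.453
gripper_force: 0.0
```

Request:
{"fn": "move_arm", "kwargs": {"steps": [0,0,6,16,-36,0,40,0,0,6,12,-38,0,40,0,0,6,8,-39,0,40,0,0,6,4,-39,0,40,0,0,0,0,-40,0,40]}}

```text
clock: 1.77
ee_pos: [0.4655, 0.183, 0.3025]
tcp_rot: [3.14, -0.056, -0.001]
contact_force: [0.7, -0.7, 0.2]
gripper_width: 0.453
gripper_force: 0.0
```

Request:
{"fn": "move_arm", "kwargs": {"steps": [0,0,0,-5,-40,0,40,0,0,0,-5,-40,0,40,0,0,0,-5,-40,0,40,0,0,0,0,0,0,40,0,0,0,0,0,0,40]}}

```text
clock: 2.18
ee_pos: [0.4535, 0.3045, 0.3021]
tcp_rot: [-3.141, 0.039, 0.002]
contact_force: [0.4, -1.0, -0.5]
gripper_width: 0.454
gripper_force: 0.0
```

```bash
python3 - <<'E'
from h import *
import pickle
c=look('wrist','pics/w1.png'); pickle.dump(c,open('w1.pkl','wb'))
s=read_state();print(s['clock'],s['ee_pos'],R.from_rotvec(s['tcp_rot']).as_matrix().round(3),s['q'].round(2)); print(c['position'],c['rotation'].round(2))
E
```

```text
2.2333 [0.45426114 0.30188275 0.30218355] [[ 1.    -0.029 -0.001]
 [-0.029 -1.    -0.001]
 [-0.001  0.001 -1.   ]] [-0.7   0.58  0.04  1.81 -0.03  0.75 -2.24]
[0.5186184  0.3034127  0.38388608] [[-0.03  0.97  0.26]
 [-1.   -0.02 -0.01]
 [-0.   -0.26  0.97]]
```

View pics/w1.png

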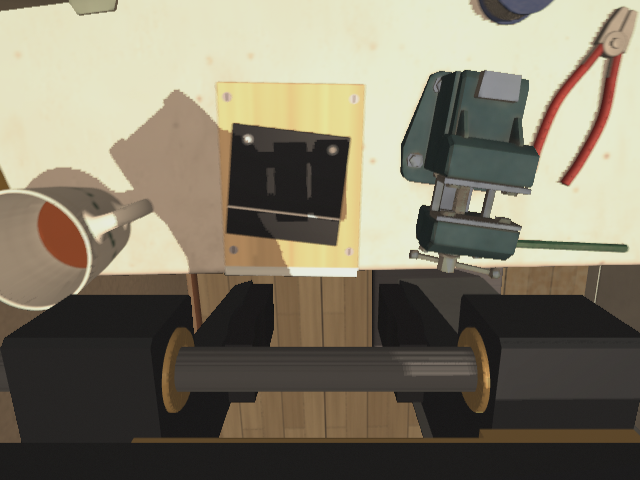

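The wrist view shows the board's front edge from (226,274) to (357,275). The score line runs from (228,206) to (342,219), and the sheet's back edge from (233,124) to (350,138). I'll compute positions from these and compare them with the top view.

```bash
python3 - <<'E'
from h import *
import pickle
c=pickle.load(open('w1.pkl','rb'))
def p(n,u,v,z): print(n,at_z(c,u,v,z).round(4),at_d(c,u,v).round(4))
for n,u,v,z in [('edgeL',226.5,274,.02),('edgeR',357,275,.02),('backR',364,84,.02),('backL',217,82,.02),('shBL',233,124,.026),('shBR',350,138,.026),('scL',228,206,.026),('scR',342,219,.026),('viceL',403,150,.05),('viceL2',418,240,.08),('mid',290,170,.026),('wood',290,100,.02)]: p(n,u,v,z)
im=c['img'][70:290,200:430,::-1]
cv2.imwrite('pics/crop1.png',cv2.resize(im,None,fx=2.7,fy=2.7,interpolation=cv2.INTER_CUBIC))
E
```

```text
edgeL [0.3878 0.3995 0.02  ] [0.3882 0.3992 0.0212]
edgeR [0.3838 0.278  0.02  ] [ 0.0813  0.2209 -0.7963]
backR [0.5513 0.2713 0.02  ] [ 5.531e-01  2.695e-01 -5.000e-04]
backL [0.5559 0.3926 0.02  ] [0.556  0.3928 0.0193]
shBL [0.5221 0.3809 0.026 ] [0.5221 0.381  0.0258]
shBR [0.5083 0.2836 0.026 ] [0.5081 0.2832 0.0196]
scL [0.453  0.3911 0.026 ] [0.453  0.3911 0.0259]
scR [0.4388 0.2913 0.026 ] [0.4374 0.2911 0.0196]
viceL [0.4987 0.2432 0.05  ] [0.4964 0.2362 0.0112]
viceL2 [0.4331 0.2357 0.08  ] [0.4226 0.2274 0.0428]
mid [0.4829 0.3352 0.026 ] [0.483  0.3351 0.0271]
wood [0.5402 0.333  0.02  ] [0.5402 0.333  0.0203]
```

View pics/crop1.png

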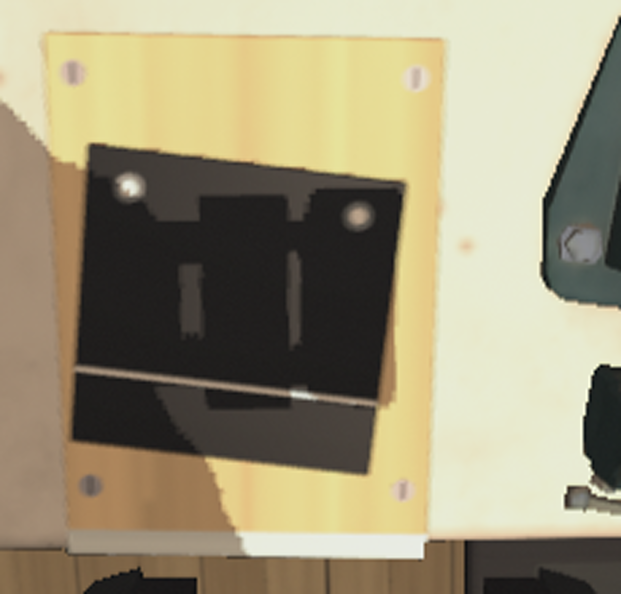

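Request:
{"fn": "move_arm", "kwargs": {"steps": [0,0,0,31,-15,0,40,0,0,0,31,-15,0,40,0,0,0,31,-16,0,40,0,0,0,0,0,30,40,0,0,0,0,0,30,40]}}

```text
clock: 2.65
ee_pos: [0.5532, 0.3431, 0.2434]
tcp_rot: [-3.139, 0.056, -0.01]
contact_force: [-0.4, -0.6, -0.1]
gripper_width: 0.449
gripper_force: 0.0
```

Request:
{"fn": "move_arm", "kwargs": {"steps": [0,0,0,0,0,38,40,0,0,0,0,0,38,40,0,0,0,0,0,30,40,0,0,0,0,0,20,40,0,0,0,0,0,0,40]}}

```text
clock: 3.07
ee_pos: [0.5473, 0.3403, 0.112]
tcp_rot: [3.134, -0.053, -0.012]
contact_force: [-0.7, 0.3, 0.3]
gripper_width: 0.457
gripper_force: 0.0
```

Request:
{"fn": "move_arm", "kwargs": {"steps": [0,0,0,0,0,10,40,0,0,0,0,0,0,40,0,0,0,0,0,0,40]}}

```text
clock: 3.32
ee_pos: [0.5501, 0.3442, 0.1078]
tcp_rot: [-3.141, 0.05, -0.003]
contact_force: [-0.2, -0.3, -0.3]
gripper_width: 0.453
gripper_force: 0.0
```

Request:
{"fn": "move_arm", "kwargs": {"steps": [0,0,0,0,0,12,40,0,0,0,0,0,8,40,0,0,0,0,0,0,40,0,0,0,0,0,0,40]}}

```text
clock: 3.65
ee_pos: [0.5488, 0.3444, 0.0862]
tcp_rot: [3.14, -0.049, -0.002]
contact_force: [-0.4, -0.1, -0.2]
gripper_width: 0.447
gripper_force: 0.0
```

Request:
{"fn": "move_arm", "kwargs": {"steps": [0,0,0,-6,0,0,40,0,0,0,-6,0,0,40,0,0,0,-6,0,0,40,0,0,0,-6,0,0,40,0,0,0,-6,0,0,40]}}

```text
clock: 4.07
ee_pos: [0.5185, 0.3458, 0.087]
tcp_rot: [-3.141, 0.048, -0.0]
contact_force: [0.7, -0.1, -0.5]
gripper_width: 0.453
gripper_force: 0.2
```

Request:
{"fn": "move_arm", "kwargs": {"steps": [0,0,0,-6,0,0,40,0,0,0,-6,0,0,40,0,0,0,-6,0,0,40,0,0,0,-6,0,0,40,0,0,0,-6,0,0,40]}}

```text
clock: 4.48
ee_pos: [0.489, 0.3465, 0.0869]
tcp_rot: [-3.141, 0.049, -0.001]
contact_force: [0.8, -0.3, 1.1]
gripper_width: 0.453
gripper_force: 0.6
```

Request:
{"fn": "move_arm", "kwargs": {"steps": [0,0,0,-5,0,0,40,0,0,0,-3,0,0,40,0,0,0,0,0,0,40,0,0,0,0,0,0,40]}}

```text
clock: 4.82
ee_pos: [0.4807, 0.3467, 0.0866]
tcp_rot: [3.141, -0.048, -0.001]
contact_force: [0.6, -0.6, 0.2]
gripper_width: 0.448
gripper_force: 0.0
```

```bash
python3 - <<'E'
from h import *
import pickle
c=look('wrist','pics/w2.png'); pickle.dump(c,open('w2.pkl','wb'))
t=look('top'); im=t['img'][185:270,150:270,::-1]
cv2.imwrite('pics/crop2.png',cv2.resize(im,None,fx=6.6,fy=6.6,interpolation=cv2.INTER_CUBIC))
s=read_state();print(s['ee_pos'],s['contact_force'],R.from_rotvec(s['tcp_rot']).as_matrix().round(3))
E
```

```text
[0.48115076 0.34657226 0.08650358] [-0.28833349 -0.30946693  0.01760265] [[ 1.    -0.031 -0.   ]
 [-0.031 -1.    -0.   ]
 [-0.     0.    -1.   ]]
```

View pics/w2.png

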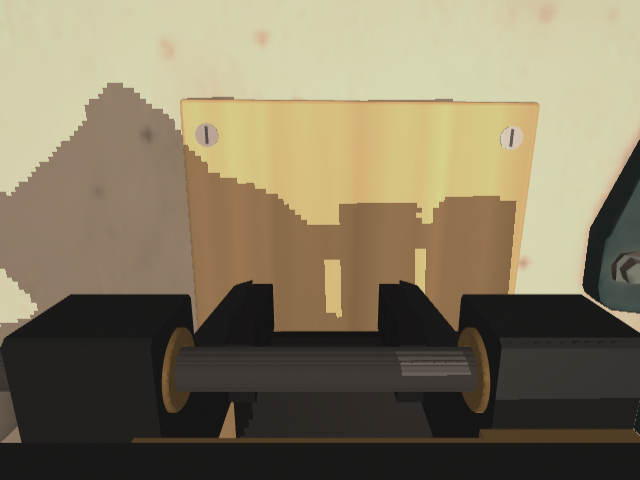

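The wrist view shows the board's back edge from (181,99) to (539,103), and the sheet's back edge at row 331 between the fingers.

```bash
python3 - <<'E'
from h import *
import pickle
c=pickle.load(open('w2.pkl','rb'))
L=at_z(c,181.5,99.5,.02);Rr=at_z(c,538.5,103,.02)
print(L,Rr); y=(L-Rr);y/=np.linalg.norm(y);print('yaw',np.degrees(np.arctan2(-y[0],y[1])),np.linalg.norm(L-Rr))
x=np.array([y[1],-y[0],0])
g=c['img'].astype(int).sum(2)
for u in (280,300,320,345,370):
    print(u,[int(a) for a in g[322:342,u]])
    P=at_z(c,u,331,.026); print((L-P)@x, P)
E
```

```text
[0.55603108 0.39404593 0.02      ] [0.5511274  0.27254386 0.02      ]
yaw -2.311137296484786 0.12160097614455519
280 [310, 312, 312, 312, 313, 312, 312, 314, 298, 220, 51, 59, 54, 56, 60, 66, 70, 77, 73, 71]
0.08335876275080527 [0.47142757 0.36488533 0.026     ]
300 [321, 323, 321, 324, 323, 323, 324, 323, 298, 166, 57, 55, 62, 59, 60, 63, 72, 75, 72, 73]
0.08328712759061589 [0.47119384 0.35731766 0.026     ]
320 [323, 324, 322, 324, 323, 323, 322, 324, 296, 167, 55, 60, 58, 57, 61, 66, 74, 73, 73, 73]
0.08321549418916775 [0.47096012 0.34975018 0.026     ]
345 [317, 317, 317, 316, 318, 316, 316, 317, 290, 165, 60, 59, 58, 60, 58, 64, 73, 72, 76, 73]
0.08312595491048885 [0.47066797 0.34029109 0.026     ]
370 [320, 321, 322, 321, 320, 321, 321, 322, 295, 167, 57, 61, 59, 54, 59, 66, 70, 77, 71, 72]
0.08303641837961552 [0.47037584 0.33083229 0.026     ]
```

View pics/crop2.png

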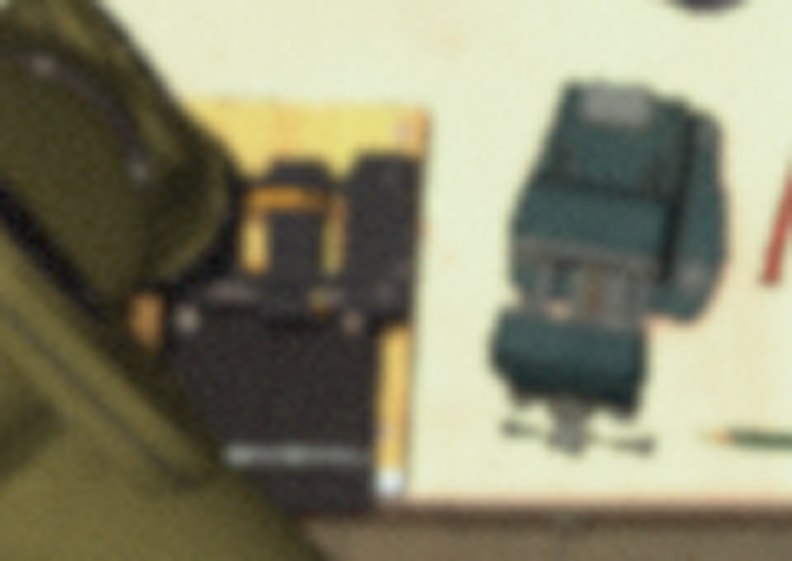

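The top crop shows the sheet now square, with the score line at row 455 and the board edge at row 491. About 15 mm is left, so I'll push 13 mm with a slight turn, back off and check.

Request:
{"fn": "move_arm", "kwargs": {"steps": [0,0,0.4,-5,0,0,40,0,0,0,-5,0,0,40,0,0,0,-3,0,0,40,0,0,0,0,0,0,40,0,0,0,0,0,0,40]}}

```text
clock: 5.33
ee_pos: [0.4677, 0.3473, 0.0867]
tcp_rot: [3.141, -0.059, -0.001]
contact_force: [0.8, -0.0, -0.6]
gripper_width: 0.453
gripper_force: 0.0
```

Request:
{"fn": "move_arm", "kwargs": {"steps": [0,0,0,6,0,0,40,0,0,0,9,0,-4,40,0,0,0,10,0,-30,40,0,0,0,0,0,-40,40,0,0,0,0,0,-40,40]}}

```text
clock: 5.75
ee_pos: [0.4947, 0.3452, 0.2017]
tcp_rot: [3.14, -0.063, -0.0]
contact_force: [0.4, 0.6, 2.0]
gripper_width: 0.455
gripper_force: 0.0
```

Request:
{"fn": "move_arm", "kwargs": {"steps": [0,0,0,-20,15,-30,40,0,0,0,-20,15,-30,40,0,0,0,-10,10,-20,40,0,0,0,0,0,0,40,0,0,0,0,0,0,40]}}

```text
clock: 6.17
ee_pos: [0.443, 0.308, 0.2822]
tcp_rot: [-3.139, 0.062, -0.005]
contact_force: [1.0, -0.6, -0.2]
gripper_width: 0.452
gripper_force: 0.0
```

```bash
python3 - <<'E'
from h import *
import pickle
c=look('wrist'); pickle.dump(c,open('w3.pkl','wb'))
print(read_state()['ee_pos'])
im=c['img'][70:290,200:430,::-1]
cv2.imwrite('pics/crop3.png',cv2.resize(im,None,fx=2.7,fy=2.7,interpolation=cv2.INTER_CUBIC))
E
```

```text
[0.44285483 0.3083349  0.28097174]
```

View pics/crop3.png

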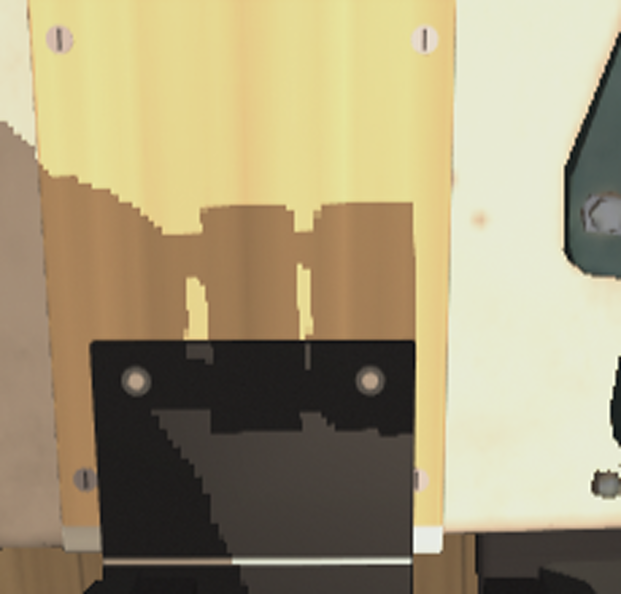

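The crop shows the sheet square with the board. The score line runs from (105,561) to (412,561), and the board edge is at row 552, from (62,552) to (442,553).

```bash
python3 - <<'E'
from h import *
import pickle
c=pickle.load(open('w3.pkl','rb'))
f=lambda x,y,z: at_z(c,(x+.5)/2.7-.5+200,(y+.5)/2.7-.5+70,z)
A,B=f(62,551,.02),f(442,552.5,.02)
y=(A-B)/np.linalg.norm(A-B); x=np.array([y[1],-y[0],0])
print(A,B,np.linalg.norm(A-B))
for p in [(105,561.5),(412,561.5)]: P=f(*p,.026); print(P,(P-A)@x)
g=c['img'].astype(int).sum(2)
for u in (226,230,358,360): print(u,[int(a) for a in g[260:282,u]])
for u in (245,280,320,345): print(u,[int(a) for a in g[270:284,u]])
E
```

```text
[0.38718038 0.4021634  0.02      ] [0.38189473 0.27844256 0.02      ] 0.1238337006760947
[0.3851918  0.38704838 0.026     ] -0.0013416131120030932
[0.38140009 0.28858364 0.026     ] -0.000927048755582673
226 [385, 384, 382, 384, 390, 410, 427, 432, 434, 438, 443, 439, 437, 407, 296, 298, 300, 299, 298, 299, 297, 295]
230 [393, 395, 394, 396, 400, 417, 426, 432, 434, 439, 445, 440, 436, 408, 292, 274, 272, 269, 262, 259, 255, 254]
358 [579, 580, 577, 577, 607, 676, 694, 695, 695, 695, 696, 694, 693, 690, 643, 292, 293, 292, 292, 292, 293, 291]
360 [573, 571, 571, 571, 602, 676, 695, 695, 695, 695, 695, 695, 692, 690, 637, 301, 297, 299, 297, 295, 296, 296]
245 [86, 86, 84, 88, 85, 88, 164, 343, 427, 165, 85, 84, 87, 83]
280 [86, 87, 86, 86, 88, 86, 182, 364, 427, 166, 84, 87, 86, 84]
320 [184, 183, 181, 181, 181, 178, 316, 578, 644, 243, 178, 177, 179, 175]
345 [191, 190, 187, 189, 188, 186, 356, 627, 643, 187, 183, 182, 182, 184]
```

Both ends of the score line are within about 1.5 mm of the edge, against a 6 mm tolerance. The arm is clear of everything, so I'm handing the job in.

```bash
python3 -c "
from workcell import *
print(finish_job())"
```

```text
the job is handed in; nothing more can be done
None
```

The job is handed in: the sheet is pushed out so its score line lies along the board's front edge, with both ends about 1 mm past it by the wrist camera. The arm is clear, and it never worked near the tape, screwdriver or valve; no pass/fail result was returned.

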